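# Load a keyed mixing pot into a bench mixer by feel

## Task

Load the mixing pot with the notched foot into the drive cup of the bench mixer: set it gently in the cup and, as nobody knows where the drive dogs stopped, turn it under light pressure until its notches find the dogs and it drops fully home, upright. Then slide the locking bolt all the way in over the pot's foot and let go. Handle the pot gently, without forcing it down, and leave the other things standing where they are.

Things in the scene. Friction and masses are not known exactly. Their poses are not given: they have to be found in the camera images.
- pot: White mixing pot, 85 mm tall, 150-310 g. Foot: disc 64 mm across, 22 mm thick, with 3 notches through its full thickness, 12 mm wide, from the rim in to 23 mm from the axis. Seen from above they lie counter-clockwise at 0, 110, 230 degrees from the pot's +x: only one orientation in a full turn fits. Origin: centre of the underside, z up. May stand in either of two places, the plain pot in the other.
- pot_cap (a point): Good grip point on the notched pot's axis, 67 mm above its underside, in the smooth round cap (39 mm across, from 52 to 85 mm above the underside). Below the cap the body is 44 mm across down to the foot's top at 22 mm. Axes as the pot's.
- mixer: Fixed low bench mixer. Origin on the table under the drive cup's axis, z up, yaw within 20 degrees of the table's. White housing from x = -85 to 105 mm and y = -170 to 60 mm, top at z = 56 mm. The drive plate in the cup is braked at an unknown angle: the pot fits with its +x turned from the mixer's +x by some angle from -46 to +46 degrees, new each time; no pose tells it (the dogs are visible from above).
- cup_rim (a point): Centre of the drive cup's mouth, 78 mm above the table. Bore 67 mm across, wall 7.5 mm. At a wrong angle the pot enters 6 mm and rests on the dogs, underside 72 mm above the table; pressing does not help. When the notches meet the dogs (play about 4 degrees either way) it can drop 12 mm. Contact is rigid: approach at about 10 mm/s and keep pot against mixer gentle, below 30 N.
- cup_floor (a point): Centre of the cup's floor, 60 mm above the table: here the underside of a pot that is fully home rests. Three steel dogs rise from the floor, 8 mm wide, 12 mm high (tops 72 mm above the table), from the wall in to 25 mm from the axis, in the same uneven pattern as the pot's notches. The point's axes are the mixer's, not the dogs'.
- bolt (a joint): Locking bolt: 0 = withdrawn, 0.022 m = fully in; it starts at 0 to 0.004. Slides along the mixer's +y towards the cup with about 2.5 N of friction and a little damping; stays where it is left. Its steel tongue (24 mm wide, 84 to 90 mm above the table) ends up over the top of the pot's foot (82 mm above the table when home); a pot that is not home blocks it.
- bolt_knob (a point): Top centre of the bolt's upright knob, 135 mm above the table: a round post 12 mm across from 90 mm up, with a black cap 16 mm across from 119 to 135 mm. It stands on the mixer's -y side, 115 mm from the cup axis when withdrawn, 93 mm when fully in. Axes as the mixer's. Pinch it, or push it from its outer side at 95 to 130 mm above the table.
- plain_pot: Bystander: a pot like the other, 85 mm tall, but its 64 mm foot is plain, without notches; does not fit. Origin: centre of the underside.
- amber_bottle: Bystander: amber bottle, 54 mm across, 115 mm tall. Origin: centre of the underside.
- clear_jar: Bystander: clear glass jar, 72 mm across, 100 mm tall. Origin: centre of the underside.
- vial: Bystander: small amber vial, 28 mm across, 55 mm tall. Origin: centre of the underside.
- brass_weight: Bystander: brass weight, 30 mm across, 43 mm tall. Origin: centre of the underside.
- mortar: Bystander: white ceramic mortar bowl, 100 mm across, 55 mm tall. Origin: centre of the underside.
Mind the look-alikes: they are no part of the job. Leave any green or yellow look-alike of the pot alone.

How it is judged:
By the outcome, as a careful person would: the job done as asked, in the order asked, and still so for the second after the job is handed in, with the robot touching nothing.
It also fails if it takes over 72 s, if anything falls off the work surface, if the arm or the gripper's body presses on something with over 40 N, if the wrist force passes 120 N, or if a joint passes its speed limit or range.

## Robot

A 6-joint arm with a two-finger parallel gripper is mounted at the origin on the work surface. World frame = base frame: x ahead of the robot, y to its left, z up, the work surface at z = 0. Lengths are in m, angles in rad, forces in N, time in s.
With the tool pointing down it reaches from about 0.4 to 0.825 m from the base axis. Payload 7 kg.
Tool frame: the origin (TCP) lies midway between the tips of the shut fingers; the grasp point (between the pads) lies 19 mm behind it; z points along the fingers, x is the direction in which the jaws open and shut, and the axes are right-handed (so a half turn about z gives the same grasp; the last joint's range is limited). The gripper opens to 88 mm and grips with 3 to 60 N. Pads are 19 mm wide; open, the fingers measure 130 mm over their backs; the gripper's body (78 mm by 193 mm) begins 47 mm behind the grasp point.
Start: joints at [1.474, 0.359, 0.012, 0, -1.224, -0.288], TCP at [0.253, 0.626, 0.227] pointing down, gripper open.
Joint ranges: [-3.07, 3.07], [-1.43, 2.12], [-1.02, 1.25], [-3.03, 1.67], [-3.05, -0], [-3.03, 3.03]. Speed limits (rad/s): [2.39, 2.39, 3.01, 3.14, 3.14, 3.14].

## Interface

Orientations are given as [roll, pitch, yaw] about the fixed x, y, z axes, in that order (R = Rz(yaw) Ry(pitch) Rx(roll)).
In Python, from station import arm, viewer, ticket gives the robot as it stands. The module is installed in compiled form; this text tells all that it offers.
- The arm moves only by the tool step_arm, never from a script. Its argument "targets" is a list of rows, each a list of 3 entries, a list of its own where there are three numbers: the shift along the tool's x, y, z in m, then the turn, a rotation vector about the tool's x, y, z in degrees, then the opening, from -1 (shut) to 1 (fully open), so that 0 is half open. A call has exactly 8 rows; each row shifts and turns the commanded pose from where the row before left it, along the tool's axes as they then stand; what a row does not reach is not made up. A row lasts 1/10 s, in which the tool goes at most 50 mm and 8.59 degrees, less where a joint would pass 70% of its speed; a pose out of reach is approached as far as the arm can. A call is refused whole if a number of a shift passes 0.05 or a number of a turn 8.59, either way. A call with a gripper value outside its range is refused whole. The fingers move at their own pace and stop on an object; "grip_force" is the grip in N (left out, the last holds). Time passes only in rows, so rows that do not move let the fingers close, or fill a call up. It gives the time, the measured TCP pose, the force and the opening at its end, in the units of the state.
- arm.get_state(): the state, without advancing time (a new reading comes with each control period).
- viewer.grab_frame(name): name is "scene" or "top" or "wrist"; returns (picture, depth): 420x560x3 uint8, red, green, blue; 420x560 float32, m along the optical axis (not along the pixel's ray), 0 where there is no reading.
- viewer.calibration(name): a dict with "fov_y" (degrees; the focal length in pixels is half the picture's height over the tangent of half this angle, whatever the lens; pixels are square), "cx", "cy" (the principal point, pixels), "world_to_cam" (4x4, takes a point from world to camera coordinates); the wrist camera has in their place "tool_from_camera" (4x4, takes a point from camera to tool coordinates, whose origin is the TCP and whose axes are the tool frame's). Camera axes: x right, y up, looking along -z (the intrinsics and any distortion apply to the point x, -y, -z); pixel columns grow to the right and rows downward; lengths in m; the calibration is good to about 2 mm. A picture is of the moment at which its call begins: read the wrist's pose just before it. calibration takes no time and is no camera call.
- ticket.job_done(): hands the job in, once; it reports no verdict.
The state is a dict: "t": time; "q": joint angles; "qd": joint speeds; "joint_efforts": joint torques, N m; "eef_pos": TCP position; "ee_rot": TCP orientation; "force": force on the tool from outside, world axes, zero at the start; "moment": the same for the moment, N m; "width": finger opening in m.
Only numpy, scipy, OpenCV 4.12 (cv2) and the standard library are available. Lean on these libraries where they do the work, as an engineer would, in place of code of your own. Each camera call takes 0.05 s, during which the arm holds its last target.

## Working session

There is one attempt and no reset: what is moved stays moved. The work goes in short steps, Python scripts to look and compute and a tool call to move; the robot and the scene stay as the last step left them, time stands still between calls to the robot, and variables do not carry over. Pictures are saved under pics/ and viewed, and the job is handed in when it is done.

Besides the shell and the picture viewer there is one more tool, called after "Emit:" as name(argument=value, ...), one argument or row to a line, values as JSON. step_arm: Moves the arm, as the interface text tells. Its arguments: {"type":"object","properties":{"targets":{"type":"array"},"grip_force":{"type":"number"}},"required":["targets"]}

```bash
mkdir -p pics; ls; python3 - <<'E'
from station import arm, viewer, ticket
import cv2, numpy as np
for n in ("scene","top"):
    p,d=viewer.grab_frame(n); cv2.imwrite(f"pics/{n}0.png",p[:,:,::-1]); np.save(f"pics/{n}0.npy",d)
    c=viewer.calibration(n); print(n,{k:(np.round(v,4).tolist() if k=="world_to_cam" else v) for k,v in c.items()})
c=viewer.calibration("wrist");print(c)
print(arm.get_state())
E
```

```text
pics
scene {'fov_y': 51.746818068410086, 'cx': 280.11610767275835, 'cy': 203.99859141670024, 'world_to_cam': [[0.7887, 0.6146, 0.0112, -0.5043], [-0.5348, 0.677, 0.5056, 0.1869], [0.3032, -0.4048, 0.8627, -1.2847], [0.0, 0.0, 0.0, 1.0]]}
top {'fov_y': 46.155290287606405, 'cx': 275.6457220372613, 'cy': 213.88347827151242, 'world_to_cam': [[-0.0143, -0.9998, -0.0151, 0.1107], [0.9903, -0.0162, 0.1377, -0.5665], [-0.1379, -0.013, 0.9904, -1.5072], [0.0, 0.0, 0.0, 1.0]]}
{'fov_y': 58.246520010524435, 'cx': 274.75609440992514, 'cy': 208.58588257480616, 'tool_from_camera': array([[ 9.99999517e-01,  3.14807410e-04,  9.30871596e-04,
         1.05837314e-06],
       [ 5.50475654e-04, -9.64169463e-01, -2.65286532e-01,
        -7.12947253e-02],
       [ 8.14003801e-04,  2.65286916e-01, -9.64169171e-01,
        -1.57475343e-01],
       [ 0.00000000e+00,  0.00000000e+00,  0.00000000e+00,
         1.00000000e+00]])}
{'t': 0.1, 'q': array([ 1.47410326e+00,  3.59286445e-01,  1.11439001e-02, -3.13154106e-04,
       -1.22412725e+00, -2.88092559e-01]), 'qd': array([-0.00066782, -0.00217576,  0.00208685,  0.0018611 , -0.00070452,
       -0.0018998 ]), 'joint_efforts': array([-4.33325404e-04, -5.84159946e+01,  2.93752742e+01,  7.01545492e+00,
        1.01278396e-02, -5.95388178e-05]), 'eef_pos': array([0.25323079, 0.62520948, 0.22573133]), 'ee_rot': array([-3.14145624e+00, -1.49639850e-03, -1.95568867e+00]), 'force': array([ 0.47110516,  0.02920038, -0.43871004]), 'moment': array([-0.0315597 ,  0.00326618, -0.00870973]), 'width': 0.08792507375793367}
```

View pics/scene0.png

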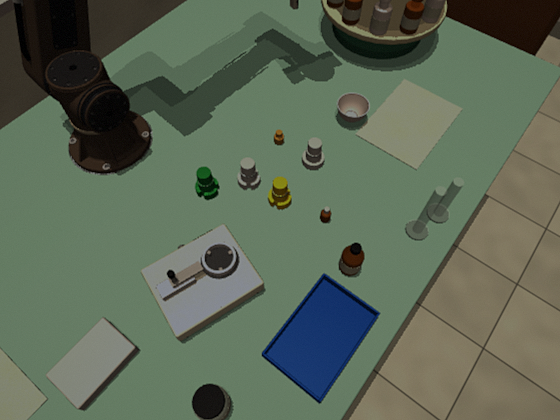

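View pics/top0.png

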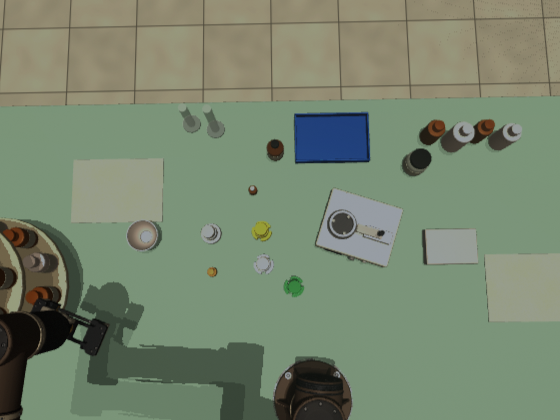

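The scene shows a pot candidate list: white at top(209,233)/scene(314,152), white at top(263,264)/scene(248,172), yellow at top(262,231), green at top(293,287). The mixer cup is at top(343,224) and the bolt knob at about top(381,233). I'll crop in close on both whites.

```bash
cat > h.py <<'E'
import numpy as np, cv2
from station import arm, viewer
from scipy.spatial.transform import Rotation as Ro
def cam_pose(name,st=None):
    c=viewer.calibration(name)
    if name=="wrist":
        T=np.eye(4);T[:3,:3]=Ro.from_euler("xyz",st["ee_rot"]).as_matrix();T[:3,3]=st["eef_pos"]
        return c,T@c["tool_from_camera"]
    return c,np.linalg.inv(c["world_to_cam"])
def f(c): return 210/np.tan(np.radians(c["fov_y"]/2))
def ray(name,u,v,st=None):
    c,T=cam_pose(name,st); d=np.array([(u-c["cx"])/f(c),-(v-c["cy"])/f(c),-1.])
    return T[:3,3],T[:3,:3]@d
def plane(name,u,v,z,st=None):
    o,d=ray(name,u,v,st); return o+d*(z-o[2])/d[2]
def proj(name,P,st=None):
    c,T=cam_pose(name,st); p=np.linalg.inv(T)@np.append(P,1); 
    return c["cx"]-f(c)*p[0]/p[2], c["cy"]+f(c)*p[1]/p[2]
def cloud(name,depth,st=None):
    c,T=cam_pose(name,st); v,u=np.mgrid[0:420,0:560]
    P=np.stack([(u-c["cx"])/f(c)*depth,-(v-c["cy"])/f(c)*depth,-depth],-1)
    return P@T[:3,:3].T+T[:3,3]
E
python3 - <<'E'
from h import *
s=cv2.imread("pics/scene0.png");t=cv2.imread("pics/top0.png")
a=cv2.resize(s[130:205,190:340],(800,400),interpolation=cv2.INTER_CUBIC)
b=cv2.resize(t[185:305,190:410][:110],(800,400),interpolation=cv2.INTER_CUBIC)
cv2.imwrite("pics/cropA.png",a)
cv2.imwrite("pics/cropB.png",cv2.resize(t[180:280,280:410],(780,600),interpolation=cv2.INTER_CUBIC))
cv2.imwrite("pics/cropC.png",cv2.resize(t[210:290,190:300],(800,582),interpolation=cv2.INTER_CUBIC))
for n,(u,v),z in [("top",(209,233),.085),("scene",(314,143),.085),("top",(263,264),.085),("scene",(248,162),.085),("top",(343,224),.078),("scene",(219,259),.078),("top",(381,233),.135),("scene",(171,273),.135)]: print(n,u,v,plane(n,u,v,z).round(4))
d=np.load("pics/top0.npy");P=cloud("top",d)
for v,u in [(224,343),(233,209),(264,263),(300,200)]: print(u,v,P[v,u].round(4))
E
```

```text
top 209 233 [0.5066 0.3047 0.085 ]
scene 314 143 [0.5127 0.3114 0.085 ]
top 263 264 [0.4104 0.1416 0.085 ]
scene 248 162 [0.4127 0.1508 0.085 ]
top 343 224 [ 0.5283 -0.1032  0.078 ]
scene 219 259 [ 0.5358 -0.1014  0.078 ]
top 381 233 [ 0.4935 -0.206   0.135 ]
scene 171 273 [ 0.4976 -0.2039  0.135 ]
343 224 [ 0.5303 -0.1053  0.0615]
209 233 [0.5067 0.3049 0.0835]
263 264 [0.4107 0.1419 0.0776]
200 300 [0.3037 0.3442 0.004 ]
```

View pics/cropA.png

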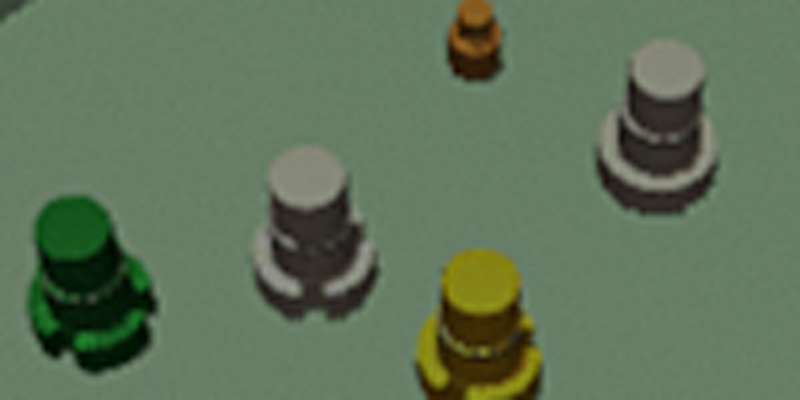

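View pics/cropB.png

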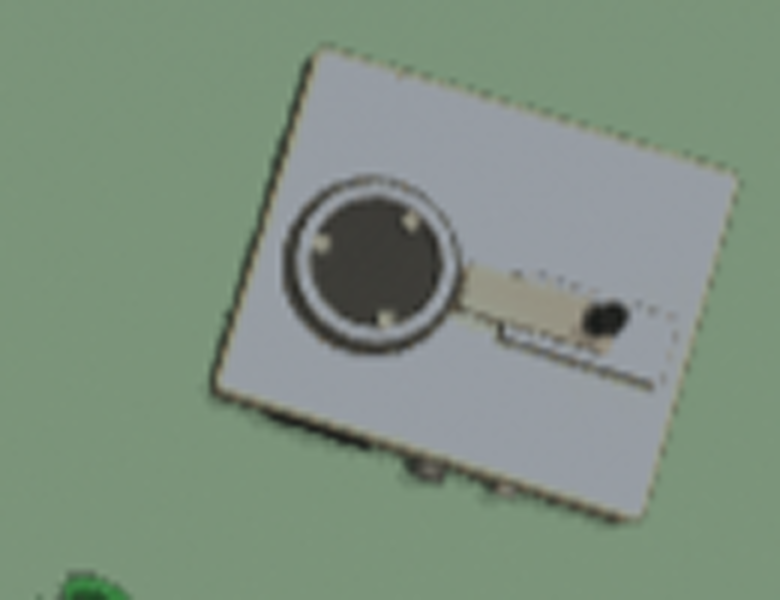

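View pics/cropC.png

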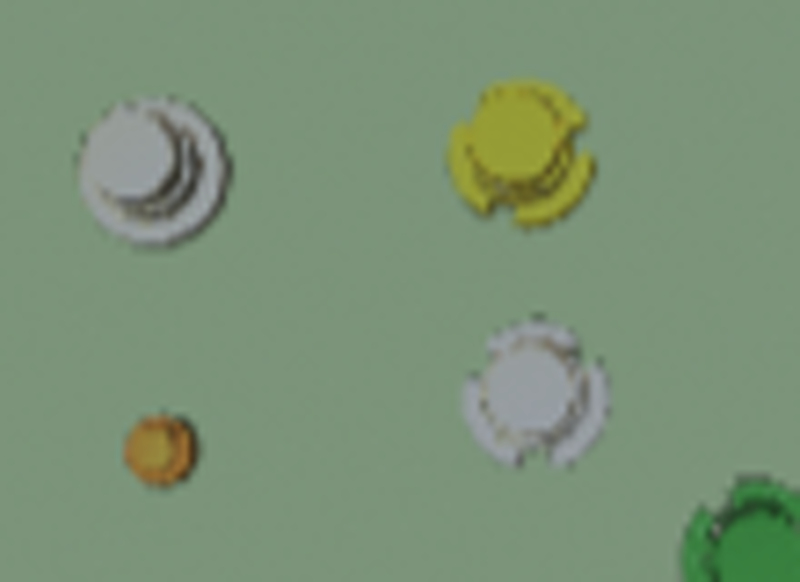

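The notched white pot is the one at top(263,264)/scene(248,172), and its notches show clearly. The white one at top(209,233) has a plain foot. Dogs are visible in the cup. Next I'll go above the notched pot for a wrist view.

```bash
cat >> h.py <<'E'
def plan(pos,yaw_deg=None):
    """shift in the present tool axes (m), then turn about tool axes (deg)"""
    st=arm.get_state(); R=Ro.from_euler("xyz",st["ee_rot"])
    print("shift tool",(R.inv().apply(np.array(pos)-st["eef_pos"])).round(4))
    if yaw_deg is not None:
        G=Ro.from_euler("xyz",[180,0,yaw_deg],degrees=True)
        print("turn tool",np.degrees((R.inv()*G).as_rotvec()).round(2))
E
python3 - <<'E'
from h import *
plan([.41,.144,.21],-90)
for n,u,v in [("green",293,287),("yellow",262,231)]: print(n,plane("top",u,v,.08).round(3))
E
```

```text
shift tool [ 0.3871 -0.326   0.0164]
turn tool [ 1.000e-02 -9.000e-02 -2.205e+01]
green [0.341 0.053 0.08 ]
yellow [0.511 0.144 0.08 ]
```

Emit:
step_arm(
  targets=[
    [[0.0352, -0.0296, 0.0015], [0, 0, 0], 1],
    [[0.0352, -0.0296, 0.0015], [0, 0, 0], 1],
    [[0.0352, -0.0296, 0.0015], [0, 0, 0], 1],
    [[0.0352, -0.0296, 0.0015], [0, 0, 0], 1],
    [[0.0352, -0.0296, 0.0015], [0, 0, 0], 1],
    [[0.0352, -0.0296, 0.0015], [0, 0, 0], 1],
    [[0.0352, -0.0296, 0.0015], [0, 0, 0], 1],
    [[0.0352, -0.0296, 0.0015], [0, 0, 0], 1],
  ],
)

```text
t: 0.9
eef_pos: [0.3672, 0.2738, 0.2144]
ee_rot: [3.141, -0.0, -1.955]
force: [0.8, 0.1, 0.3]
width: 0.0879
```

Emit:
step_arm(
  targets=[
    [[0.0352, -0.0296, 0.0015], [0, 0, 0], 1],
    [[0.0352, -0.0296, 0.0015], [0, 0, 0], 1],
    [[0.0352, -0.0296, 0.0015], [0, 0, 0], 1],
    [[0, 0, 0], [0, 0, -7.35], 1],
    [[0, 0, 0], [0, 0, -7.35], 1],
    [[0, 0, 0], [0, 0, -7.35], 1],
    [[0, 0, 0], [0, 0, 0], 1],
    [[0, 0, 0], [0, 0, 0], 1],
  ],
)

```text
t: 1.7
eef_pos: [0.4097, 0.1444, 0.2099]
ee_rot: [3.141, -0.0, -1.575]
force: [-0.1, -0.2, 0.5]
width: 0.0875
```

```bash
cat >> h.py <<'E'
def wrist(tag):
    st=arm.get_state(); p,d=viewer.grab_frame("wrist"); cv2.imwrite(f"pics/{tag}.png",p[:,:,::-1])
    np.save(f"pics/{tag}.npy",d); import pickle; pickle.dump(st,open(f"pics/{tag}.pkl","wb")); return st,p,d
def load(tag):
    import pickle; return pickle.load(open(f"pics/{tag}.pkl","rb")),cv2.imread(f"pics/{tag}.png"),np.load(f"pics/{tag}.npy")
E
python3 - <<'E'
from h import *
st,p,d=wrist("w1"); print(st["t"],st["eef_pos"].round(4),np.degrees(st["ee_rot"]).round(2),st["force"].round(2))
E
```

```text
1.7 [0.4097 0.1444 0.2099] [ 1.7998e+02 -1.0000e-02 -9.0210e+01] [-0.15 -0.17  0.49]
```

View pics/w1.png

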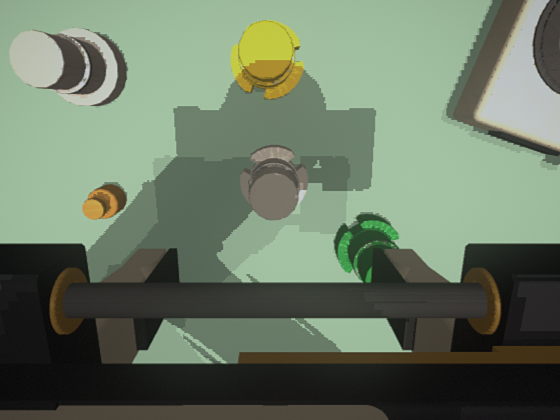

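Wrist view: the notched pot is at (274,190), its two far-side notches near (245,170) and (305,170). Green is at (365,245), clear of the right finger. Next is the cap centre and the notch angles.

```bash
python3 - <<'E'
from h import *
st,im,d=load("w1"); P=cloud("wrist",d,st)
c0=np.array([.41,.146]); r=np.hypot(P[...,0]-c0[0],P[...,1]-c0[1])
m=(d>0)&(r<.045)&(P[...,2]>.08)
q=P[m]; print("cap pts",m.sum(),q.mean(0).round(4),q[:,2].std())
(cx,cy),rad=cv2.minEnclosingCircle(q[:,:2].astype(np.float32)*1000); print("cap circle",cx,cy,rad)
m2=(d>0)&(r<.045)&(P[...,2]>.012)&(P[...,2]<.03)
q=P[m2]; print("foot",m2.sum(),np.median(q[:,2]))
cv2.imwrite("pics/w1c.png",cv2.resize(im[130:230,210:340],(780,600),interpolation=cv2.INTER_CUBIC))
# table height check
t=(d>0)&(r>.05)&(r<.08); print("table z",np.median(P[t][:,2]))
E
```

```text
cap pts 41578 [0.4342 0.146  0.2955] 0.04860088624914195
cap circle 410.1431579589844 145.9827117919922 44.98464584350586
foot 1093 0.021236227380429684
table z 0.2892200594287192
```

View pics/w1c.png

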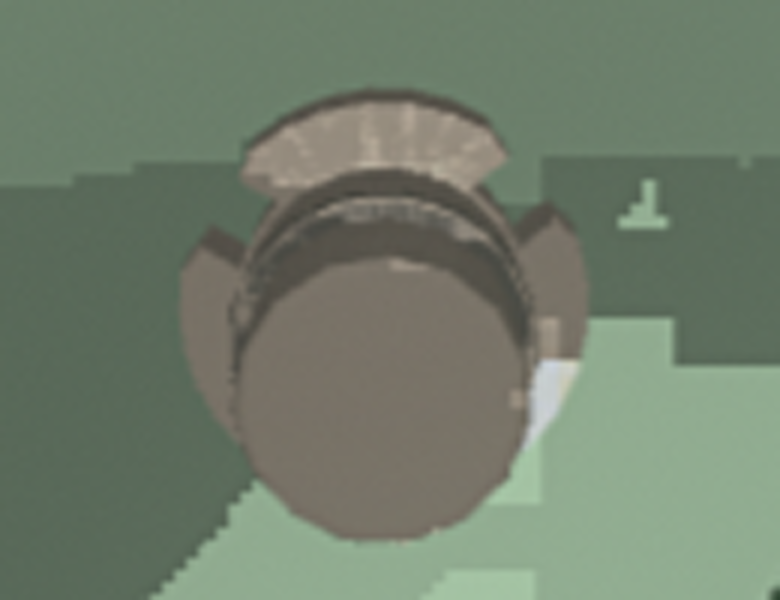

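```bash
python3 - <<'E'
from h import *
st,im,d=load("w1")
c=im[140:190,232:312]; c=cv2.convertScaleAbs(c,alpha=1.6)
cv2.imwrite("pics/w1d.png",cv2.resize(c,(800,500),interpolation=cv2.INTER_LANCZOS4))
print(plane("wrist",274,196.7,.085,st).round(4))
E
```

```text
[0.4128 0.1452 0.085 ]
```

View pics/w1d.png

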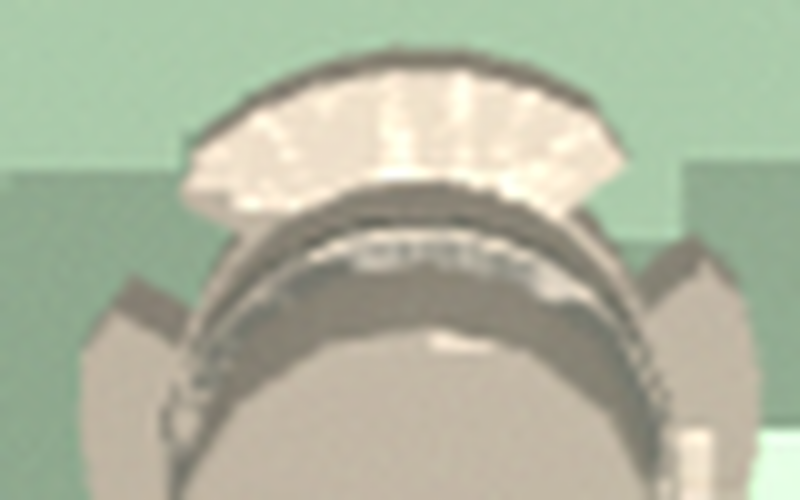

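```bash
python3 - <<'E'
from h import *
from scipy.optimize import least_squares
st,im,d=load("w1")
pts=dict(FL=(183,185),FR=(627,163),L=(115,305),R=(708,262))
W={k:plane("wrist",232+u/10-.5,140+v/10-.5,.022,st)[:2] for k,(u,v) in pts.items()}
rim=[plane("wrist",232+u/10-.5,140+v/10-.5,.022,st)[:2] for u,v in [(440,68),(330,82),(240,125),(540,85),(80,380),(757,380)]]
A=np.array(list(W.values())+rim)
s=least_squares(lambda p:np.hypot(*(A-p[:2]).T)-.032,[.412,.145]); print("foot centre",s.x.round(4),(s.fun*1000).round(1))
for c in ([.4128,.1452],s.x):
    a={k:np.degrees(np.arctan2(w[1]-c[1],w[0]-c[0])) for k,w in W.items()}
    print({k:a[k].round(1) for k in a},"notchL",(a["FL"]+a["L"])/2,"notchR",(a["FR"]+a["R"])/2)
E
```

```text
foot centre [0.4118 0.1458] [-0.9 -1.2 -1.7 -1.4  1.   0.7  0.2  1.2 -0.1 -0.4]
{'FL': np.float64(46.2), 'FR': np.float64(-38.4), 'L': np.float64(70.3), 'R': np.float64(-61.5)} notchL 58.239977691835676 notchR -49.98087451770168
{'FL': np.float64(44.1), 'FR': np.float64(-38.2), 'L': np.float64(68.1), 'R': np.float64(-60.5)} notchL 56.101794609137286 notchR -49.33244617321584
```

Pot axis is about (0.4125, 0.1455) and its yaw about −51°. The cap's height and foot radius agree with the description. Descending to grasp.

Emit:
step_arm(
  targets=[
    [[-0.001, -0.0028, 0.0], [0, 0, 0], 0.6],
    [[0, 0, 0.035], [0, 0, 0], 0.6],
    [[0, 0, 0.04], [0, 0, 0], 0.6],
    [[0, 0, 0.04], [0, 0, 0], 0.6],
    [[0, 0, 0.03], [0, 0, 0], 0.6],
    [[0, 0, 0.017], [0, 0, 0], 0.6],
    [[0, 0, 0], [0, 0, 0], 0.6],
    [[0, 0, 0], [0, 0, 0], 0.1],
  ],
  grip_force=15,
)

```text
t: 2.55
eef_pos: [0.4129, 0.1457, 0.0483]
ee_rot: [3.141, -0.001, -1.571]
force: [-0.0, 0.3, -0.5]
width: 0.0663
```

Emit:
step_arm(
  targets=[
    [[0, 0, 0], [0, 0, 0], -0.1],
    [[0, 0, 0], [0, 0, 0], -0.2],
    [[0, 0, 0], [0, 0, 0], -0.3],
    [[0, 0, 0], [0, 0, 0], -0.3],
    [[0, 0, 0], [0, 0, 0], -0.4],
    [[0, 0, 0], [0, 0, 0], -0.5],
    [[0, 0, 0], [0, 0, 0], -0.5],
    [[0, 0, 0], [0, 0, 0], -0.5],
  ],
  grip_force=15,
)

```text
t: 3.35
eef_pos: [0.4131, 0.1459, 0.0488]
ee_rot: [-3.14, 0.001, -1.57]
force: [-1.3, -0.3, 7.5]
width: 0.0426
```

```bash
python3 - <<'E'
from h import *
st,p,d=wrist("w2"); st=arm.get_state(); print({k:np.round(v,3) for k,v in st.items() if k!="joint_efforts"})
p,d=viewer.grab_frame("scene"); cv2.imwrite("pics/s2.png",cv2.resize(p[100:220,170:330,::-1],(800,600),interpolation=cv2.INTER_CUBIC))
E
```

```text
{'t': np.float64(3.4), 'q': array([ 0.793,  0.178, -0.726,  0.   , -0.666,  0.778]), 'qd': array([ 0.002, -0.   ,  0.001, -0.001, -0.   , -0.001]), 'eef_pos': array([0.413, 0.146, 0.049]), 'ee_rot': array([-3.141e+00,  1.000e-03, -1.570e+00]), 'force': array([-1.205,  0.594,  7.622]), 'moment': array([-0.089,  0.572, -0.013]), 'width': np.float64(0.043)}
```

View pics/w2.png

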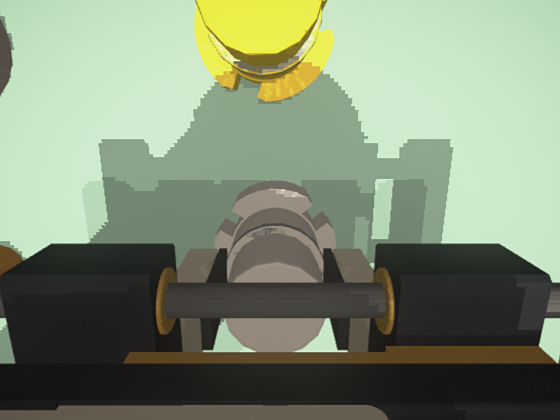

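View pics/s2.png

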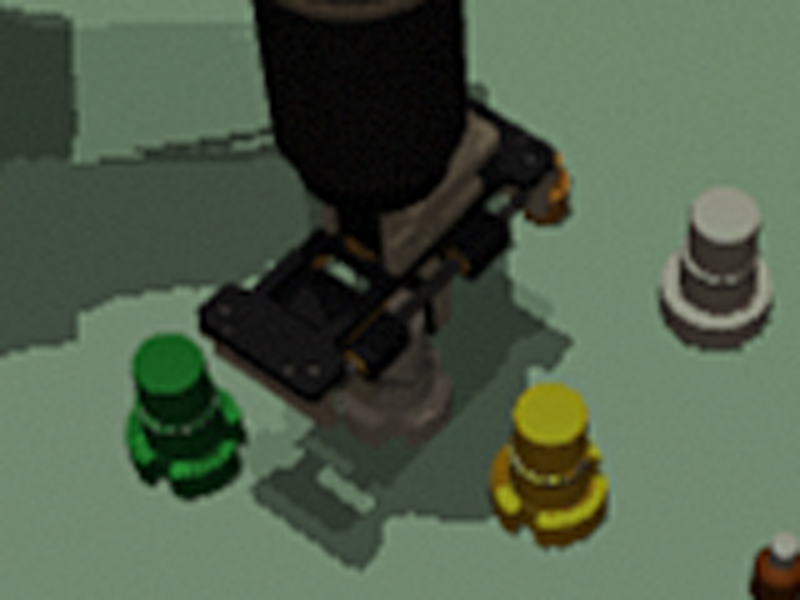

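The jaws stopped at 42.6 mm with about 7.5 N upward. So the tips are wedged on the body's shoulder (44 mm) and not on the 39 mm cap. I'll reopen, rise 7 mm and regrip.

Emit:
step_arm(
  targets=[
    [[0, 0, 0], [0, 0, 0], 0.3],
    [[0, 0, 0], [0, 0, 0], 0.3],
    [[0, 0, 0], [0, 0, 0], 0.3],
    [[0, 0, -0.007], [0, 0, 0], 0.3],
    [[0, 0, 0], [0, 0, 0], 0.1],
    [[0, 0, 0], [0, 0, 0], 0],
    [[0, 0, 0], [0, 0, 0], -0.1],
    [[0, 0, 0], [0, 0, 0], -0.2],
  ],
  grip_force=15,
)

```text
t: 4.25
eef_pos: [0.4126, 0.1455, 0.055]
ee_rot: [-3.142, 0.0, -1.571]
force: [0.1, 0.5, -0.6]
width: 0.0387
```

Emit:
step_arm(
  targets=[
    [[0, 0, 0], [0, 0, 0], -0.3],
    [[0, 0, 0], [0, 0, 0], -0.4],
    [[0, 0, 0], [0, 0, 0], -0.5],
    [[0, 0, 0], [0, 0, 0], -0.6],
    [[0, 0, 0], [0, 0, 0], -0.6],
    [[0, 0, 0], [0, 0, 0], -0.6],
    [[0, 0, 0], [0, 0, 0], -0.6],
    [[0, 0, 0], [0, 0, 0], -0.6],
  ],
  grip_force=15,
)

```text
t: 5.05
eef_pos: [0.4126, 0.1455, 0.055]
ee_rot: [3.142, -0.0, -1.571]
force: [0.3, 0.0, -1.2]
width: 0.0387
```

Gripped at 38.7 mm, which is the cap. The TCP is 55 mm above the pot's underside. I'll lift and go to a view of the cup.

Emit:
step_arm(
  targets=[
    [[0, 0, -0.005], [0, 0, 0], -0.6],
    [[0, 0, -0.02], [0, 0, 0], -0.6],
    [[0, 0, -0.035], [0, 0, 0], -0.6],
    [[0, 0, -0.035], [0, 0, 0], -0.6],
    [[0, 0, -0.035], [0, 0, 0], -0.6],
    [[0, 0, -0.025], [0, 0, 0], -0.6],
    [[0.02, -0.002, 0], [0, 0, 0], -0.6],
    [[0.035, -0.004, 0], [0, 0, 0], -0.6],
  ],
  grip_force=20,
)

```text
t: 5.85
eef_pos: [0.4187, 0.091, 0.2111]
ee_rot: [-3.14, 0.002, -1.568]
force: [0.3, -1.3, -3.4]
width: 0.0386
```

Emit:
step_arm(
  targets=[
    [[0.035, -0.004, 0], [0, 0, 0], -0.6],
    [[0.035, -0.004, 0], [0, 0, 0], -0.6],
    [[0.035, -0.004, 0], [0, 0, 0], -0.6],
    [[0.035, -0.004, 0], [0, 0, 0], -0.6],
    [[0.03, -0.004, 0], [0, 0, 0], -0.6],
    [[0.02, -0.002, 0], [0, 0, 0], -0.6],
    [[0, 0, 0], [0, 0, 0], -0.6],
    [[0, 0, 0], [0, 0, 0], -0.6],
  ],
)

```text
t: 6.65
eef_pos: [0.44, -0.0999, 0.2099]
ee_rot: [3.141, 0.0, -1.573]
force: [-0.3, 0.1, -2.5]
width: 0.0387
```

```bash
python3 - <<'E'
from h import *
st,p,d=wrist("w3"); print(st["t"],st["eef_pos"].round(4),np.degrees(st["ee_rot"]).round(2),st["force"].round(2),st["width"])
E
```

```text
6.65 [ 0.44   -0.0999  0.2099] [ 1.7994e+02  1.0000e-02 -9.0100e+01] [-0.29  0.11 -2.48] 0.03874089631049325
```

View pics/w3.png

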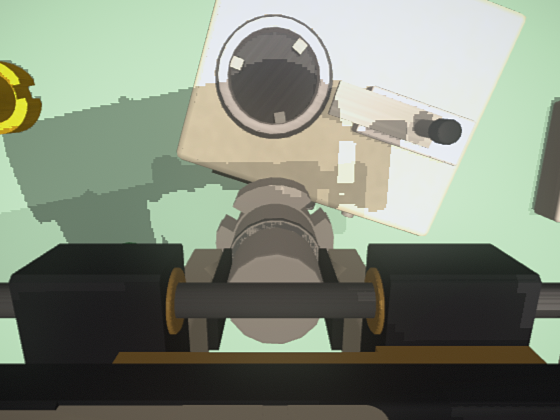

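Wrist view: the cup is at (275,76), dogs at (236,63), (300,46) and (279,117), knob at (438,131), and the pot is in hand with two notches visible. Now a closer look.

```bash
python3 - <<'E'
from h import *
st,im,d=load("w3")
cv2.imwrite("pics/w3a.png",cv2.resize(im[8:142,208:342],(600,600),interpolation=cv2.INTER_LANCZOS4))
cv2.imwrite("pics/w3b.png",cv2.convertScaleAbs(cv2.resize(im[170:250,210:340],(780,480),interpolation=cv2.INTER_LANCZOS4),alpha=1.3))
g=cv2.cvtColor(im,cv2.COLOR_BGR2GRAY)[0:150,200:350]
# inner dark bore
m=(g<110).astype(np.uint8); n,l,s,c=cv2.connectedComponentsWithStats(m)
print(s[:6],c[:6])
E
```

```text
[[    0     0   150   150 16933]
 [   69    15     3     1     3]
 [   82    16     3     1     3]
 [   87    17     1     1     1]
 [   51    19     3     2     3]
 [   94    19     1     1     1]] [[74.96675131 70.35977086]
 [70.         15.        ]
 [83.         16.        ]
 [87.         17.        ]
 [52.         19.66666667]
 [94.         19.        ]]
```

View pics/w3a.png

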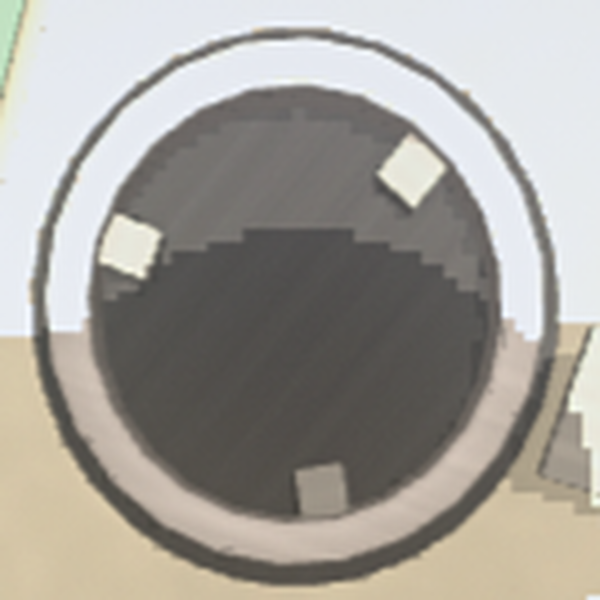

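View pics/w3b.png

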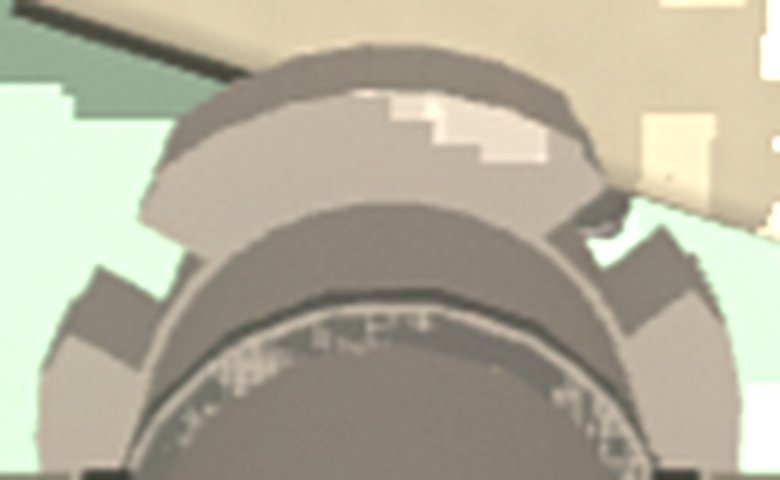

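```bash
python3 - <<'E'
from h import *
from scipy.optimize import least_squares
st,im,d=load("w3")
A=lambda u,v,z: plane("wrist",208+u/4.478-.5,8+v/4.478-.5,z,st)[:2]
B=lambda u,v,z: plane("wrist",210+u/6-.5,170+v/6-.5,z,st)[:2]
rim=np.array([A(u,v,.078) for u,v in [(92,300),(499,300),(300,87),(300,521),(200,108),(400,110),(130,430),(475,420)]])
def fit(P,r): 
    s=least_squares(lambda p:np.hypot(*(P-p[:2]).T)-p[2],[*P.mean(0),r]); return s.x,(s.fun*1e3).round(2)
x,res=fit(rim,.0335); print("rim c,r",x.round(4),res)
D=np.array([A(*p,.072) for p in [(131,246),(411,172),(322,490)]])
# dog ring
ang=np.degrees(np.arctan2(D[:,1]-x[1],D[:,0]-x[0])); print("dogs",ang.round(1),np.hypot(*(D-x[:2]).T).round(4))
nom=np.array([110,0,230]); print("yaw est each",((ang-nom+180)%360-180).round(2))
# solve for centre+yaw from the dogs alone, r ~ .029
def g(p): 
    a=np.radians(nom+p[2]); return (D-np.stack([p[0]+p[3]*np.cos(a),p[1]+p[3]*np.sin(a)],1)).ravel()
s=least_squares(g,[*x[:2],-40,.029],x_scale=[.01,.01,1,.01]); print("dogs fit",s.x.round(4),(s.fun*1e3).round(2))
zt=st["eef_pos"][2]-.055+.022
C={k:B(*p,zt) for k,p in dict(FL=(140,215),FR=(600,188),L=(67,335),R=(697,292),FLi=(193,258),FRi=(550,235),Li=(140,370),Ri=(628,333)).items()}
P=np.array([C[k] for k in("FL","FR","L","R")]+[B(*p,zt) for p in [(390,90),(260,112),(480,105),(38,420),(740,420)]])
y,res=fit(P,.032); print("pot foot c,r",y.round(4),res,"tcp",st["eef_pos"].round(4))
def ed(a,b): v=C[a]-C[b]; return np.degrees(np.arctan2(v[1],v[0]))
print("edge dirs notchL",ed("FL","FLi"),ed("L","Li"),"notchR",ed("FR","FRi"),ed("R","Ri"))
for c in (y[:2],st["eef_pos"][:2]):
    a={k:np.degrees(np.arctan2(*(C[k]-c)[::-1])) for k in("FL","FR","L","R")}
    print("nL",(a["FL"]+a["L"])/2-110,"nR",(a["FR"]+a["R"])/2)
for u,v in [(438,131),(436,132),(440,131)]: print("knob",plane("wrist",u,v,.135,st).round(4))
E
```

```text
rim c,r [ 0.531  -0.0992  0.0334] [-0.17 -0.73 -0.35  0.02  0.29  0.45 -0.03  0.53]
dogs [  69.2  -40.7 -171.8] [0.0291 0.0284 0.0289]
yaw est each [-40.83 -40.69 -41.82]
dogs fit [ 5.30900e-01 -9.88000e-02 -4.11577e+01  2.88000e-02] [ 0.09  0.01 -0.06  0.07 -0.03 -0.07]
pot foot c,r [ 0.4403 -0.0994  0.0307] [-0.95 -1.4  -0.75 -0.45  0.81  0.88  0.5   0.65  0.71] tcp [ 0.44   -0.0999  0.2099]
edge dirs notchL 49.14754113745551 62.70407506079921 notchR -45.31855619536986 -57.70833987091262
nL -50.96437503626221 nR -51.35947908928904
nL -50.929592627387834 nR -50.37786109004378
knob [ 0.4958 -0.1985  0.135 ]
knob [ 0.4953 -0.1974  0.135 ]
knob [ 0.4958 -0.1997  0.135 ]
```

Everything is consistent: the bore fits at radius 33.4 mm, the dogs sit at radius 28.8 mm with yaw −41.1°, and the pot's yaw is about −51°. I'll go over the cup, turn +10° in world, then descend slowly.

Emit:
step_arm(
  targets=[
    [[0, -0.02, 0], [0, 0, 0], -0.6],
    [[0, -0.03, 0], [0, 0, 0], -0.6],
    [[0, -0.0257, 0], [0, 0, 0], -0.6],
    [[0, -0.015, 0], [0, 0, 0], -0.6],
    [[0, 0, 0.02], [0, 0, -5], -0.6],
    [[0, 0, 0.02], [0, 0, -5], -0.6],
    [[0, 0, 0.02], [0, 0, 0], -0.6],
    [[0, 0, 0], [0, 0, 0], -0.6],
  ],
)

```text
t: 7.5
eef_pos: [0.529, -0.0989, 0.1475]
ee_rot: [3.136, 0.001, -1.396]
force: [-0.1, 0.2, -3.1]
width: 0.0386
```

```bash
python3 - <<'E'
from h import *
st=arm.get_state(); print(st["t"],st["eef_pos"].round(4),np.degrees(st["ee_rot"]).round(2),st["force"].round(2),st["width"])
plan([.5307,-.0995,.143],-80)
p,d=viewer.grab_frame("scene"); cv2.imwrite("pics/s3.png",cv2.resize(p[190:310,140:300,::-1],(800,600),interpolation=cv2.INTER_CUBIC))
E
```

```text
7.5 [ 0.529  -0.0989  0.1475] [ 1.7969e+02  5.0000e-02 -7.9990e+01] [-0.07  0.21 -3.11] 0.03864585527705788
shift tool [ 0.0009 -0.0015  0.0045]
turn tool [0.31 0.05 0.01]
```

View pics/s3.png

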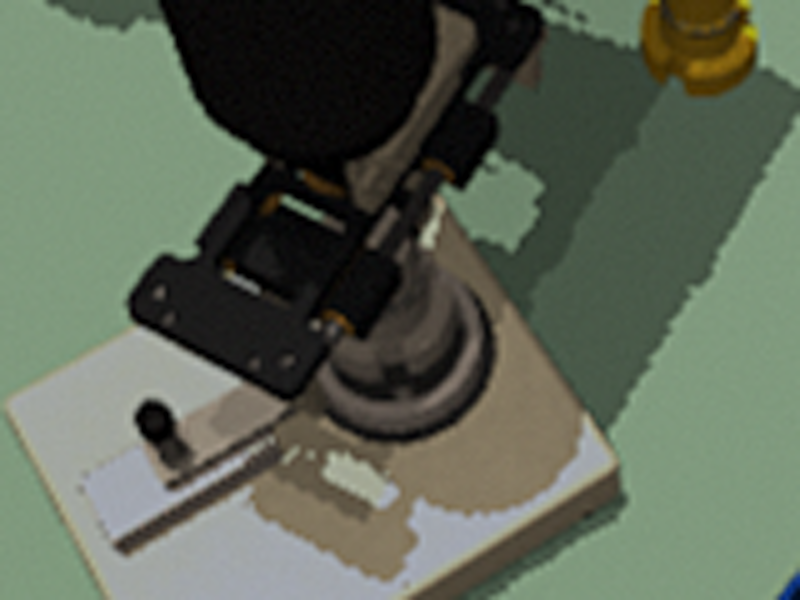

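The pot hangs concentric over the cup. I'll let it settle, then correct.

Emit:
step_arm(
  targets=[
    [[0, 0, 0], [0, 0, 0], -0.6],
    [[0, 0, 0], [0, 0, 0], -0.6],
    [[0, 0, 0], [0, 0, 0], -0.6],
    [[0, 0, 0.001], [0, 0, 0], -0.6],
    [[0, 0, 0.001], [0, 0, 0], -0.6],
    [[0, 0, 0.001], [0, 0, 0], -0.6],
    [[0, 0, 0], [0, 0, 0], -0.6],
    [[0, 0, 0], [0, 0, 0], -0.6],
  ],
)

```text
t: 8.35
eef_pos: [0.5313, -0.0995, 0.147]
ee_rot: [3.141, -0.0, -1.396]
force: [0.0, -0.4, -2.8]
width: 0.0386
```

```bash
python3 - <<'E'
from h import *
st=arm.get_state(); print(st["t"],st["eef_pos"].round(4),np.degrees(st["ee_rot"]).round(2),st["force"].round(2),st["width"])
plan([.5307,-.0995,.133],-80)
E
```

```text
8.35 [ 0.5313 -0.0995  0.147 ] [179.99  -0.   -80.  ] [ 0.05 -0.39 -2.77] 0.03860909146275748
shift tool [-0.0002  0.0006  0.014 ]
turn tool [ 0.01 -0.    0.  ]
```

Emit:
step_arm(
  targets=[
    [[0, 0.0005, 0.002], [0, 0, 0], -0.6],
    [[0, 0, 0.002], [0, 0, 0], -0.6],
    [[0, 0, 0.002], [0, 0, 0], -0.6],
    [[0, 0, 0.002], [0, 0, 0], -0.6],
    [[0, 0, 0.001], [0, 0, 0], -0.6],
    [[0, 0, 0.001], [0, 0, 0], -0.6],
    [[0, 0, 0.001], [0, 0, 0], -0.6],
    [[0, 0, 0.001], [0, 0, 0], -0.6],
  ],
)

```text
t: 9.15
eef_pos: [0.5309, -0.0996, 0.1351]
ee_rot: [-3.141, -0.0, -1.396]
force: [0.2, -0.4, -2.8]
width: 0.0387
```

Emit:
step_arm(
  targets=[
    [[0, 0, 0.001], [0, 0, 0], -0.6],
    [[0, 0, 0.001], [0, 0, 0], -0.6],
    [[0, 0, 0.001], [0, 0, 0], -0.6],
    [[0, 0, 0.001], [0, 0, 0], -0.6],
    [[0, 0, 0.001], [0, 0, 0], -0.6],
    [[0, 0, 0], [0, 0, 0], -0.6],
    [[0, 0, 0], [0, 0, 0], -0.6],
    [[0, 0, 0], [0, 0, 0], -0.6],
  ],
)

```text
t: 9.95
eef_pos: [0.5309, -0.0996, 0.1301]
ee_rot: [-3.142, -0.0, -1.396]
force: [0.3, -0.6, -2.4]
width: 0.0386
```

Emit:
step_arm(
  targets=[
    [[0, 0, 0.001], [0, 0, 0], -0.6],
    [[0, 0, 0.001], [0, 0, 0], -0.6],
    [[0, 0, 0.0007], [0, 0, 0], -0.6],
    [[0, 0, 0.0005], [0, 0, 0], -0.6],
    [[0, 0, 0.0005], [0, 0, 0], -0.6],
    [[0, 0, 0.0003], [0, 0, 0], -0.6],
    [[0, 0, 0], [0, 0, 0], -0.6],
    [[0, 0, 0], [0, 0, 0], -0.6],
  ],
)

```text
t: 10.75
eef_pos: [0.5308, -0.0996, 0.1261]
ee_rot: [-3.142, 0.0, -1.396]
force: [-0.7, 0.4, -3.2]
width: 0.0384
```

Emit:
step_arm(
  targets=[
    [[0, 0, 0.0005], [0, 0, 0], -0.6],
    [[0, 0, 0.0005], [0, 0, 0], -0.6],
    [[0, 0, 0.0005], [0, 0, 0], -0.6],
    [[0, 0, 0.0005], [0, 0, 0], -0.6],
    [[0, 0, 0], [0, 0, 0], -0.6],
    [[0, 0, 0], [0, 0, 0], -0.6],
    [[0, 0, 0], [0, 0, 0], -0.6],
    [[0, 0, 0], [0, 0, 0], -0.6],
  ],
)

```text
t: 11.55
eef_pos: [0.5309, -0.0996, 0.1241]
ee_rot: [-3.142, -0.0, -1.396]
force: [0.0, 0.0, -3.0]
width: 0.0386
```

The underside is at about 69 mm, below the dog tops, with no contact force. So the notches have found the dogs.

Emit:
step_arm(
  targets=[
    [[0, 0, 0.001], [0, 0, 0], -0.6],
    [[0, 0, 0.001], [0, 0, 0], -0.6],
    [[0, 0, 0.001], [0, 0, 0], -0.6],
    [[0, 0, 0.001], [0, 0, 0], -0.6],
    [[0, 0, 0.001], [0, 0, 0], -0.6],
    [[0, 0, 0.001], [0, 0, 0], -0.6],
    [[0, 0, 0.001], [0, 0, 0], -0.6],
    [[0, 0, 0], [0, 0, 0], -0.6],
  ],
)

```text
t: 12.35
eef_pos: [0.5307, -0.0996, 0.1169]
ee_rot: [3.141, -0.0, -1.396]
force: [0.4, 1.1, -3.1]
width: 0.0383
```

Emit:
step_arm(
  targets=[
    [[0, 0, 0.0005], [0, 0, 0], -0.6],
    [[0, 0, 0.0005], [0, 0, 0], -0.6],
    [[0, 0, 0.0003], [0, 0, 0], -0.6],
    [[0, 0, 0.0002], [0, 0, 0], -0.6],
    [[0, 0, 0], [0, 0, 0], -0.6],
    [[0, 0, 0], [0, 0, 0], -0.6],
    [[0, 0, 0], [0, 0, 0], -0.6],
    [[0, 0, 0], [0, 0, 0], -0.6],
  ],
)

```text
t: 13.15
eef_pos: [0.5308, -0.0996, 0.1156]
ee_rot: [-3.142, -0.0, -1.396]
force: [-0.3, 0.6, -3.0]
width: 0.0389
```

Emit:
step_arm(
  targets=[
    [[0, 0, 0.0003], [0, 0, 0], -0.6],
    [[0, 0, 0.0002], [0, 0, 0], -0.6],
    [[0, 0, 0.0002], [0, 0, 0], -0.6],
    [[0, 0, 0], [0, 0, 0], -0.6],
    [[0, 0, 0], [0, 0, 0], -0.6],
    [[0, 0, 0], [0, 0, 0], -0.6],
    [[0, 0, 0], [0, 0, 0], -0.6],
    [[0, 0, 0], [0, 0, 0], -0.6],
  ],
)

```text
t: 13.95
eef_pos: [0.5309, -0.0996, 0.115]
ee_rot: [-3.141, -0.0, -1.396]
force: [-2.0, 1.5, 2.5]
width: 0.0386
```

The force changed from −3 to +2.5 N at a TCP of 0.115, which puts the underside at 60 mm: seated. Releasing and rising.

Emit:
step_arm(
  targets=[
    [[0, 0, 0], [0, 0, 0], -0.1],
    [[0, 0, 0], [0, 0, 0], 0.1],
    [[0, 0, 0], [0, 0, 0], 0.3],
    [[0, 0, 0], [0, 0, 0], 0.4],
    [[0, 0, -0.005], [0, 0, 0], 0.4],
    [[0, 0, -0.02], [0, 0, 0], 0.4],
    [[0, 0, -0.04], [0, 0, 0], 0.4],
    [[0, 0, -0.04], [0, 0, 0], 0.4],
  ],
)

```text
t: 14.75
eef_pos: [0.5303, -0.0998, 0.221]
ee_rot: [3.14, -0.0, -1.396]
force: [1.2, -0.1, 0.1]
width: 0.0616
```

Emit:
step_arm(
  targets=[
    [[0, 0.04, 0], [0, 0, 5], 0],
    [[0, 0.03, 0], [0, 0, 5], -0.2],
    [[0, 0, 0], [0, 0, 5], -0.3],
    [[0, 0, 0], [0, 0, 5], -0.3],
    [[0, 0, 0], [0, 0, 5], -0.3],
    [[0, 0, 0], [0, 0, 3], -0.3],
    [[0, 0, 0], [0, 0, 0], -0.3],
    [[0, 0, 0], [0, 0, 0], -0.3],
  ],
)

```text
t: 15.55
eef_pos: [0.4616, -0.1092, 0.2201]
ee_rot: [-3.141, 0.0, -1.883]
force: [-0.3, -0.4, 1.0]
width: 0.0309
```

```bash
python3 - <<'E'
from h import *
st,p,d=wrist("w4"); print(st["t"],st["eef_pos"].round(4),np.degrees(st["ee_rot"]).round(2),st["force"].round(2),st["width"])
E
```

```text
15.55 [ 0.4616 -0.1092  0.2201] [-1.7998e+02  1.0000e-02 -1.0790e+02] [-0.33 -0.44  1.03] 0.030879027267478185
```

View pics/w4.png

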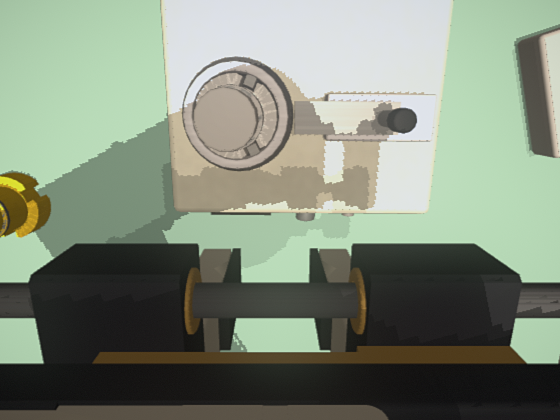

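Wrist view: the pot sits upright in the cup at about (226,120), with dogs filling the visible notches. The bolt slot runs horizontally, so the tool x lies along the slide, and the knob cap is at about (402,120). Measuring the knob.

```bash
python3 - <<'E'
from h import *
st,im,d=load("w4")
cv2.imwrite("pics/w4a.png",cv2.resize(im[50:180,170:440],(800,385),interpolation=cv2.INTER_LANCZOS4))
cv2.imwrite("pics/w4b.png",cv2.convertScaleAbs(cv2.resize(im[95:145,360:430],(700,500),interpolation=cv2.INTER_LANCZOS4),alpha=2))
P=cloud("wrist",d,st)
# housing-top edges
for v in (0,): pass
a=plane("wrist",330,141,.056,st);b=plane("wrist",430,141.5,.056,st);w=b-a;print("slot dir",np.degrees(np.arctan2(w[1],w[0])))
a=plane("wrist",178,212,.056,st);b=plane("wrist",428,212,.056,st);w=b-a;print("edge dir",np.degrees(np.arctan2(w[1],w[0])))
E
```

```text
slot dir -108.20880360833118
edge dir -107.91626171527317
```

View pics/w4a.png

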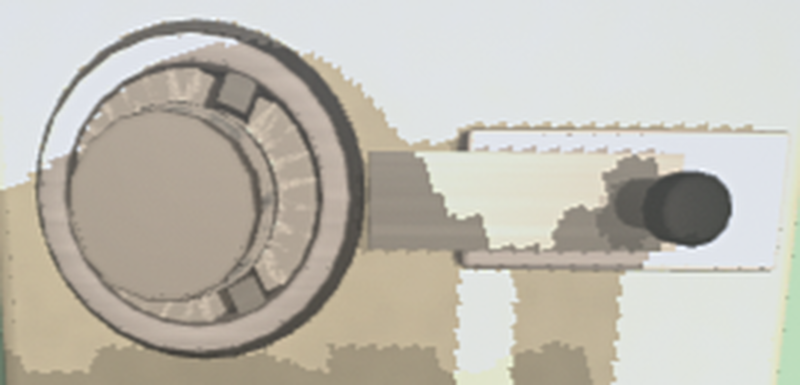

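View pics/w4b.png

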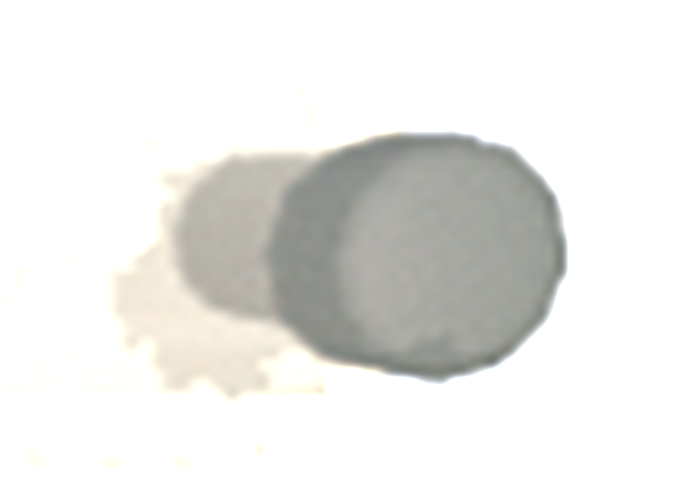

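```bash
python3 - <<'E'
from h import *
st,im,d=load("w4")
k=plane("wrist",404.7,120.2,.135,st); print("knob",k.round(4))
e=plane("wrist",360+56.6-.5,120.2,.135,st); print("cap radius",np.hypot(*(e-k)[:2]))
v=k[:2]-[.5308,-.0996]; print("dist to cup",np.hypot(*v),np.degrees(np.arctan2(*v[::-1])))
plan([k[0],k[1],.175],-108.1)
# pot cap-top centre check: crop (160,205)*.3375+(170,50) at z=.145
print("pot cap",plane("wrist",170+162*.3375,50+204*.338,.145,st).round(4))
E
```

```text
knob [ 0.4957 -0.2055  0.135 ]
cap radius 0.0071448286320738175
dist to cup 0.11162237388420729 -108.3542318876532
shift tool [ 0.0813 -0.0621  0.0451]
turn tool [-0.01  0.01  0.19]
pot cap [ 0.531  -0.0998  0.145 ]
```

The knob is 111.6 mm from the cup axis at −108.4°, so the bolt is about 3.4 mm in, as expected. The pot cap sits on the cup axis. Going down around the knob.

Emit:
step_arm(
  targets=[
    [[0.02, -0.015, 0], [0, 0, 0], -0.1],
    [[0.03, -0.023, 0], [0, 0, 0], -0.1],
    [[0.0213, -0.016, 0], [0, 0, 0], -0.1],
    [[0.01, -0.0081, 0], [0, 0, 0.2], -0.1],
    [[0, 0, 0.02], [0, 0, 0], -0.1],
    [[0, 0, 0.02], [0, 0, 0], -0.1],
    [[0, 0, 0], [0, 0, 0], -0.1],
    [[0, 0, 0], [0, 0, 0], -0.1],
  ],
  grip_force=8,
)

```text
t: 16.4
eef_pos: [0.4955, -0.2055, 0.1802]
ee_rot: [3.141, -0.0, -1.888]
force: [-0.1, -0.4, -0.3]
width: 0.0396
```

```bash
python3 - <<'E'
from h import *
plan([.4957,-.2055,.106],-108.1); st,p,d=wrist("w5"); print(st["t"],st["eef_pos"].round(4),st["width"])
E
```

```text
shift tool [-0.0001 -0.0002  0.0742]
turn tool [ 0.03 -0.03 -0.06]
16.4 [ 0.4955 -0.2055  0.1802] 0.03963339518218559
```

View pics/w5.png

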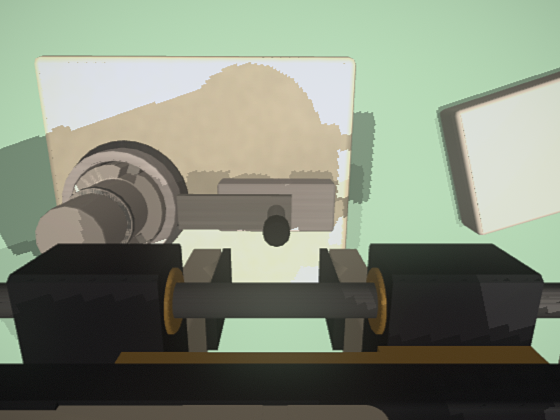

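The knob at (276,230) lies midway between the fingers. Descending and pinching.

Emit:
step_arm(
  targets=[
    [[0, 0, 0.02], [0, 0, 0], -0.1],
    [[0, 0, 0.025], [0, 0, 0], -0.1],
    [[0, 0, 0.02], [0, 0, 0], -0.1],
    [[0, 0, 0.009], [0, 0, 0], -0.1],
    [[0, 0, 0], [0, 0, 0], -0.3],
    [[0, 0, 0], [0, 0, 0], -0.45],
    [[0, 0, 0], [0, 0, 0], -0.6],
    [[0, 0, 0], [0, 0, 0], -0.8],
  ],
  grip_force=8,
)

```text
t: 17.25
eef_pos: [0.4962, -0.2059, 0.107]
ee_rot: [-3.14, 0.0, -1.888]
force: [0.6, -1.1, 2.7]
width: 0.016
```

Emit:
step_arm(
  targets=[
    [[0, 0, 0], [0, 0, 0], -0.9],
    [[0, 0, 0], [0, 0, 0], -0.9],
    [[0, 0, 0], [0, 0, 0], -0.9],
    [[-0.001, 0, 0], [0, 0, 0], -0.9],
    [[-0.001, 0, 0], [0, 0, 0], -0.9],
    [[-0.001, 0, 0], [0, 0, 0], -0.9],
    [[-0.001, 0, 0], [0, 0, 0], -0.9],
    [[-0.001, 0, 0], [0, 0, 0], -0.9],
  ],
)

```text
t: 18.05
eef_pos: [0.4977, -0.2015, 0.1069]
ee_rot: [-3.14, -0.001, -1.888]
force: [-0.9, -3.0, 6.7]
width: 0.0154
```

Emit:
step_arm(
  targets=[
    [[-0.0015, 0, 0], [0, 0, 0], -0.9],
    [[-0.0015, 0, 0], [0, 0, 0], -0.9],
    [[-0.0015, 0, 0], [0, 0, 0], -0.9],
    [[-0.0015, 0, 0], [0, 0, 0], -0.9],
    [[-0.0015, 0, 0], [0, 0, 0], -0.9],
    [[-0.0015, 0, 0], [0, 0, 0], -0.9],
    [[-0.0015, 0, 0], [0, 0, 0], -0.9],
    [[0, 0, 0], [0, 0, 0], -0.9],
  ],
)

```text
t: 18.85
eef_pos: [0.5011, -0.1913, 0.1069]
ee_rot: [-3.14, -0.0, -1.888]
force: [-1.0, -1.3, 5.4]
width: 0.0153
```

Emit:
step_arm(
  targets=[
    [[-0.001, 0, 0], [0, 0, 0], -0.9],
    [[-0.001, 0, 0], [0, 0, 0], -0.9],
    [[-0.0006, 0, 0], [0, 0, 0], -0.9],
    [[-0.0004, 0, 0], [0, 0, 0], -0.9],
    [[-0.0004, 0, 0], [0, 0, 0], -0.9],
    [[0, 0, 0], [0, 0, 0], -0.9],
    [[0, 0, 0], [0, 0, 0], -0.9],
    [[0, 0, 0], [0, 0, 0], -0.9],
  ],
)

```text
t: 19.65
eef_pos: [0.5021, -0.1882, 0.1069]
ee_rot: [-3.14, -0.0, -1.888]
force: [0.4, -2.4, 5.8]
width: 0.0156
```

Emit:
step_arm(
  targets=[
    [[-0.0004, 0, 0], [0, 0, 0], -0.9],
    [[-0.0004, 0, 0], [0, 0, 0], -0.9],
    [[-0.0004, 0, 0], [0, 0, 0], -0.9],
    [[0, 0, 0], [0, 0, 0], -0.9],
    [[0, 0, 0], [0, 0, 0], -0.9],
    [[0, 0, 0], [0, 0, 0], -0.9],
    [[0, 0, 0], [0, 0, 0], -0.9],
    [[0, 0, 0], [0, 0, 0], -0.9],
  ],
)

```text
t: 20.45
eef_pos: [0.5023, -0.1876, 0.1069]
ee_rot: [-3.14, -0.001, -1.888]
force: [-2.1, -5.1, 5.5]
width: 0.0155
```

Emit:
step_arm(
  targets=[
    [[-0.0005, 0, 0], [0, 0, 0], -0.9],
    [[-0.0005, 0, 0], [0, 0, 0], -0.9],
    [[-0.0005, 0, 0], [0, 0, 0], -0.9],
    [[0, 0, 0], [0, 0, 0], -0.9],
    [[0, 0, 0], [0, 0, 0], -0.9],
    [[0, 0, 0], [0, 0, 0], -0.9],
    [[0, 0, 0], [0, 0, 0], -0.9],
    [[0, 0, 0], [0, 0, 0], -0.9],
  ],
)

```text
t: 21.25
eef_pos: [0.5023, -0.1874, 0.107]
ee_rot: [-3.14, -0.003, -1.888]
force: [-2.0, -13.2, 5.3]
width: 0.0156
```

It hit the stop: there was no more travel and the force rose to 13 N. Opening and rising.

Emit:
step_arm(
  targets=[
    [[0, 0, 0], [0, 0, 0], -0.7],
    [[0, 0, 0], [0, 0, 0], -0.4],
    [[0, 0, 0], [0, 0, 0], -0.1],
    [[0, 0, 0], [0, 0, 0], -0.1],
    [[0, 0, 0], [0, 0, 0], -0.1],
    [[0, 0, -0.01], [0, 0, 0], -0.1],
    [[0, 0, -0.03], [0, 0, 0], -0.1],
    [[0, 0, -0.04], [0, 0, 0], -0.1],
  ],
)

```text
t: 22.05
eef_pos: [0.5011, -0.1849, 0.1858]
ee_rot: [3.138, -0.001, -1.888]
force: [1.5, -0.7, 0.6]
width: 0.0394
```

Emit:
step_arm(
  targets=[
    [[0, 0.01, -0.03], [0, 0, 0], 0.2],
    [[-0.01, 0.02, 0], [0, 0, 0], 0.2],
    [[-0.02, 0.03, 0], [0, 0, 0], 0.2],
    [[-0.02, 0.02, 0], [0, 0, 0], 0.2],
    [[0, 0.01, 0], [0, 0, 0], 0.2],
    [[0, 0, 0], [0, 0, 0], 0.2],
    [[0, 0, 0], [0, 0, 0], 0.2],
    [[0, 0, 0], [0, 0, 0], 0.2],
  ],
)

```text
t: 22.85
eef_pos: [0.4329, -0.1099, 0.216]
ee_rot: [-3.142, -0.0, -1.889]
force: [0.3, -0.6, 0.6]
width: 0.0528
```

```bash
python3 - <<'E'
from h import *
st,p,d=wrist("w6"); print(st["t"],st["eef_pos"].round(4),np.degrees(st["ee_rot"]).round(2),st["force"].round(2),st["width"])
p,d=viewer.grab_frame("scene"); cv2.imwrite("pics/s6.png",p[:,:,::-1])
cv2.imwrite("pics/w6b.png",cv2.resize(cv2.imread("pics/w6.png")[20:220,120:400],(784,560),interpolation=cv2.INTER_CUBIC))
E
```

```text
22.85 [ 0.4329 -0.1099  0.216 ] [-1.8000e+02 -1.0000e-02 -1.0822e+02] [ 0.3  -0.62  0.62] 0.05278604193791067
```

View pics/w6b.png

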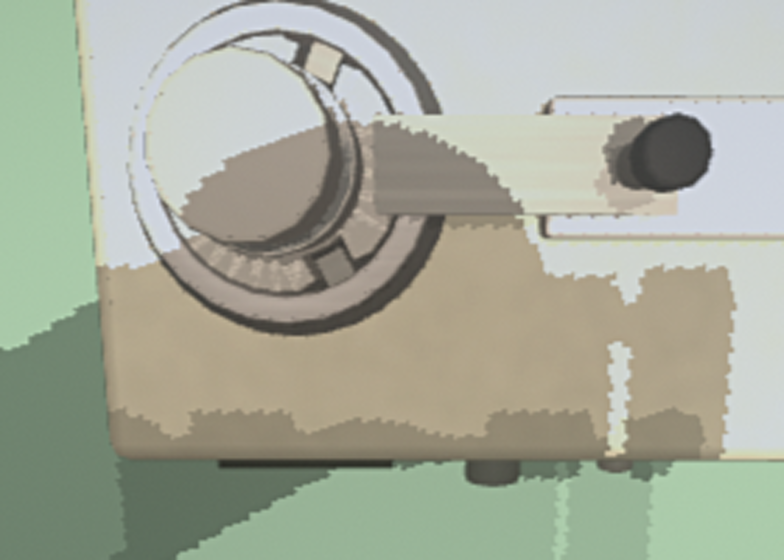

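View pics/s6.png

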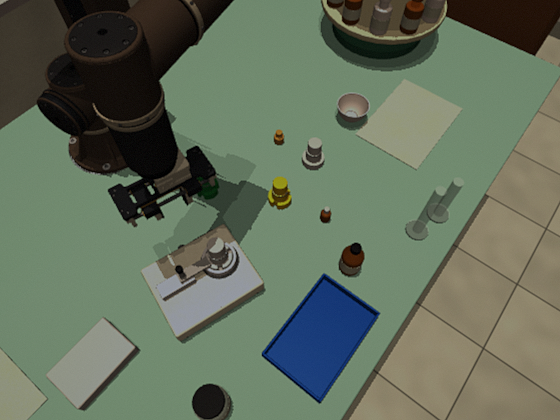

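The tongue lies over the foot beside the pot body. Bystanders are where they were: plain pot (314,152), yellow (280,192), mortar (352,108). Checking the bolt travel by number.

```bash
python3 - <<'E'
from h import *
st,im,d=load("w6")
k=plane("wrist",120+677/2.8-.5,20+152/2.8-.5,.135,st); print(k.round(4),np.hypot(*(k[:2]-[.5308,-.0996])))
c=plane("wrist",120+238/2.8-.5,20+143/2.8-.5,.145,st); print("pot cap",c.round(4))
E
```

```text
[ 0.5015 -0.1867  0.135 ] 0.09188713846043092
pot cap [ 0.5312 -0.0998  0.145 ]
```

The knob is at about 92–93 mm, where 93 is fully in. The pot cap is on the axis at its home height. Handing in.

```bash
python3 -c "
from station import ticket
print(ticket.job_done())"
```

```text
the job is handed in; nothing more can be done
None
```

The notched white pot is fully home and upright in the drive cup, the locking bolt is all the way in over its foot, and the job is handed in. It took about 23 s of the 72 s allowed.

**What I did:**
- **Turn:** I measured the dogs at −41° and the pot at −51° from the wrist camera. I turned the pot 10° above the cup, so it went straight down over the dogs. The turning search under pressure was not needed.
- **First grip:** The jaws wedged on the body's shoulder at 42.6 mm with about 7.5 N upward. I reopened, rose 7 mm and regripped the cap at 38.7 mm.
- **Bolt:** I pinched the knob, slid the bolt to its stop with about 13 N, and released it.

**Last checks:**
- **Pot:** The underside reached about 60 mm. Contact at the floor changed the vertical force by about 5.5 N, the most I read between pot and mixer. The cap stands within 0.5 mm of the cup axis.
- **Bolt:** The knob is 92 mm from the axis by camera and about 93 mm by the arm, against 93 mm for fully in. The tongue lies over the foot.
- **Other things:** In the final picture the plain pot, yellow pot, mortar, vial, weight and amber bottle stand where they were. The arm mostly hid the green pot, but nothing touched it during the moves. I compared these by eye only.
- **Unexplained:** I felt a steady 5–7 N vertical force while holding the knob. It went when I let go.

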